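Butt the loose board end against the stitching board

TASK

The saddler's wooden stitching board on the bench lacks its loose end piece, which lies nearby: a short block of the same brown wood with the same dark line along its top. Set it flat on the bench, line up, against the free end of the fixed board, end to end in one straight run with the gap closed, and let go of it. Leave the black rubber block and the pale marble block where they are.

Things in the scene. Friction and masses are not known exactly. Their poses are not given: they have to be found in the camera images.
- board: Fixed brown wooden stitching board, screwed to the bench, 50 mm wide (x), 280 mm long (y), 40 mm high (z), with a dark line along the middle of its top. Origin: on the bench, under the middle of its free end face. Its y axis runs along the board, from the free end (y = 0) into the board; so the place for the loose piece lies on its -y side. z up. A dark steel cleat, 140 mm wide over its feet and up to 43 mm high, holds it down near the other end (y = 240 to 270 mm).
- piece: Loose end piece of the board, a brown wooden block 50 mm wide (x) by 110 mm long (y) by 40 mm high (z), about 0.14 kg, a dark line lengthwise on its top. Origin: centre of its underside; y along its length, z up. Either end may meet the board. It can be gripped from above across its 50 mm width.
- rubber_block: Bystander: loose black rubber block, 50 mm wide (x) by 110 mm long (y) by 40 mm high (z). Origin: centre of its underside, y along its length, z up.
- marble_block: Bystander: loose pale marble block, 50 mm wide (x) by 110 mm long (y) by 40 mm high (z). Origin: centre of its underside, y along its length, z up.
Not all that is in view belongs to the job. What is meant by the piece is not green, red or yellow, and is the larger of those in its own colour.

How it is judged:
By the outcome, as a careful person would: the job done as asked, in the order asked, and still so for the second after the job is handed in, with the robot touching nothing.
It also fails if it takes over 32 s, if anything falls off the work surface, if the arm or the gripper's body presses on something with over 40 N, if the wrist force passes 120 N, or if a joint passes its speed limit or range.

ROBOT

A 6-joint arm with a two-finger parallel gripper is mounted at the origin on the work surface. World frame = base frame: x ahead of the robot, y to its left, z up, the work surface at z = 0. Lengths are in m, angles in rad, forces in N, time in s.
With the tool pointing down it reaches from about 0.35 to 0.975 m from the base axis. Payload 4.9 kg.
Tool frame: the origin (TCP) lies midway between the tips of the shut fingers; the grasp point (between the pads) lies 19 mm behind it (manip.pinch_z is the distance from the TCP to the grasp point, in m); z points along the fingers, y is the direction in which the jaws open and shut (so a half turn about z gives the same grasp; the last joint's range is limited). The gripper opens to 85 mm and grips with 20 to 120 N. Pads are 22 mm wide; open, the fingers measure 114 mm over their backs; the gripper's body (76 mm by 85 mm) begins 54 mm behind the grasp point. The pads swing forward as they close: fully open they stand 13 mm farther back than shut.
Start: joints at [1.066, 0.053, 1.613, -0, 1.476, -0.119], TCP at [0.235, 0.579, 0.231] pointing down, gripper open.
Joint ranges: [-3.01, 3.01], [-1.01, 2.22], [0.06, 2.58], [-1.02, 4.17], [0.09, 2.62], [-3.14, 3.14]. Speed limits (rad/s): [2.57, 2.57, 3.14, 3.14, 3.14, 3.14].

INTERFACE

Orientations are given as a unit quaternion [w, x, y, z].
In Python, from plant import manip gives the robot as it stands.
- The arm moves only by the tool drive_tool, never from a script. Its argument "commands" is text: rows parted by semicolons, each of 5 numbers parted by spaces: the finger opening in mm, from 0 to 85.4, then the shift along the tool's x, y, z in units of 30 mm (1.0 is 30 mm), then the turn about the tool's z in degrees. A call has exactly 8 rows; each row shifts and turns the commanded pose from where the row before left it, along the tool's axes as they then stand; what a row does not reach is not made up. A row lasts 1/8 s, in which the tool goes at most 62.5 mm and 10.7 degrees, less where a joint would pass 70% of its speed; a pose out of reach is approached as far as the arm can. A call is refused whole if a number of a shift passes 1 or a number of a turn 10.7, either way. A call with a gripper value outside its range is refused whole. The fingers move at their own pace and stop on an object; the grip force is fixed at half the most. Time passes only in rows, so rows that do not move let the fingers close, or fill a call up. It gives the time, the measured TCP pose, the force and the opening at its end, in the units of the state.
- manip.state(): the state, without advancing time (a new reading comes with each control period).
- manip.grab_frame(name): name is "side" or "top" or "wrist"; returns the picture (480x640x3 uint8, red, green, blue); there is no depth.
- manip.camera_params(name): a dict with "fx", "fy", "cx", "cy" (pixels), "xyz" and "orientation" of the camera in the world. Camera axes: x right, y down, z forward; pixel columns grow to the right and rows downward; lengths in m; the calibration is good to about 2 mm. A picture is of the moment at which its call begins: read the wrist's pose just before it. camera_params takes no time and is no camera call; for the wrist camera it gives the pose at the moment of the call.
- manip.job_done(): hands the job in, once; it reports no verdict.
The state is a dict: "time": time; "joint_pos": joint angles; "joint_vel": joint speeds; "joint_efforts": joint torques, N m; "tool_pos": TCP position; "tool_rot": TCP orientation; "contact_force": force on the tool from outside, world axes, zero at the start; "ft_torque": the same for the moment, N m; "gripper_width": opening from 0.0 (shut) to 1.0 (fully open).
Only numpy, scipy, OpenCV 4.12 (cv2) and the standard library are available. Lean on these libraries where they do the work, as an engineer would, in place of code of your own. Each camera call takes 0.05 s, during which the arm holds its last target. There are 200 camera calls.

## Working session

There is one attempt and no reset: what is moved stays moved. The work goes in short steps, Python scripts to look and compute and a tool call to move; the robot and the scene stay as the last step left them, time stands still between calls to the robot, and variables do not carry over. Pictures are saved under pics/ and viewed, about 8 in all and at most 12, crops included, and the job is handed in when it is done.

Besides the shell and the picture viewer there is one more tool, called after "Call:" as a command line: name --argument value ..., lists and objects as JSON in quotes. drive_tool: Moves the arm, as the interface text tells. Its arguments: {"type":"object","properties":{"commands":{"type":"string"}},"required":["commands"]}

```bash
mkdir -p pics; ls
python3 - <<'E'
from plant import manip
import cv2
s=manip.state();print(s['time'],s['tool_pos'],s['tool_rot'],s['gripper_width'],manip.pinch_z)
for n in ('top','side','wrist'):
    print(n,manip.camera_params(n))
for n in ('top','side'):
    cv2.imwrite(f'pics/{n}0.png',manip.grab_frame(n)[:,:,::-1])
E
```

```text
pics
0.0 [0.23485966 0.57851797 0.2300478 ] [-3.24119573e-04  1.91683552e-01  9.81456235e-01 -9.84304631e-04] 0.9997496929862575 0.0187
top {'fx': 500.4546265526628, 'fy': 500.4546265526628, 'cx': 324.10989267775705, 'cy': 243.46634663472668, 'xyz': array([ 0.45049331, -0.07454335,  0.81196851]), 'orientation': array([ 0.05590597, -0.70296485,  0.70688206, -0.05506991])}
side {'fx': 600.8356459284302, 'fy': 600.8356459284302, 'cx': 312.27892812281266, 'cy': 229.13852865450892, 'xyz': array([0.43549092, 0.79124398, 0.59684848]), 'orientation': array([ 0.04331503, -0.09501876,  0.86589987, -0.48919594])}
wrist {'fx': 427.4450558781935, 'fy': 427.4450558781935, 'cx': 316.8410462792362, 'cy': 232.61071482162964, 'xyz': array([0.1702756 , 0.60407027, 0.37300967]), 'orientation': array([0.11491291, 0.82148336, 0.55340529, 0.07551619])}
```

View pics/top0.png

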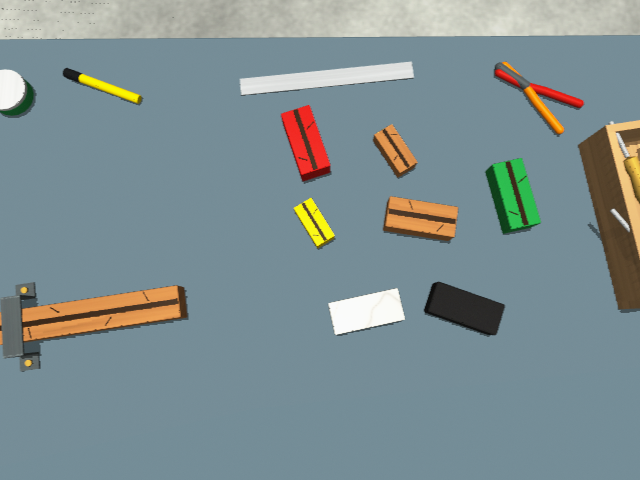

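View pics/side0.png

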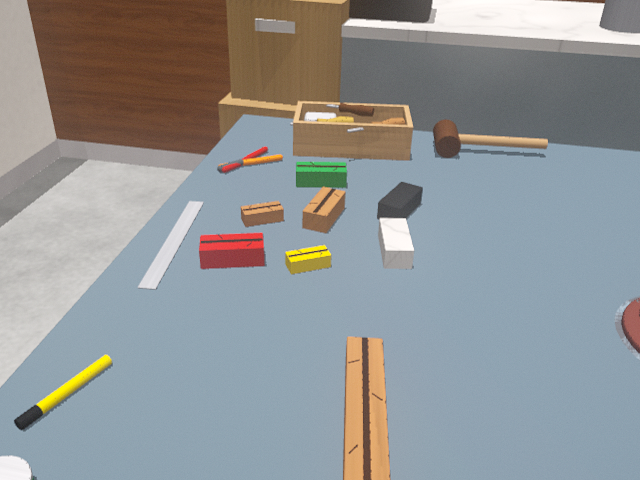

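The top view shows these candidates:
- large brown block with a dark line at (421,217)
- smaller brown block at (395,150)
- red at (305,143), green at (513,195) and yellow at (314,222)
- fixed board, with its free end at about (183,303)

The black rubber block is at (465,308) and the marble at (367,311). In the side view the larger brown block is at (324,208). I choose the brown block at top (421,217), the larger of its colour, and will check it in a close crop while measuring.

```bash
cat > h.py <<'E'
import numpy as np, cv2
from scipy.spatial.transform import Rotation as R
from plant import manip
def rot(q): return R.from_quat([q[1],q[2],q[3],q[0]])
def cast(p,uv,z):
    uv=np.atleast_2d(uv).astype(float)
    d=np.c_[(uv[:,0]-p['cx'])/p['fx'],(uv[:,1]-p['cy'])/p['fy'],np.ones(len(uv))]
    d=rot(p['orientation']).apply(d)
    return p['xyz']+d*((z-p['xyz'][2])/d[:,2])[:,None]
def brown(im,vmin):   # im BGR
    h=cv2.cvtColor(im,cv2.COLOR_BGR2HSV)
    m=cv2.inRange(h,(7,90,vmin),(18,255,255))
    return cv2.morphologyEx(m,cv2.MORPH_CLOSE,np.ones((9,9)))
def rects(p,im,vmin,z,amin):
    out=[]
    for c in cv2.findContours(brown(im,vmin),cv2.RETR_EXTERNAL,cv2.CHAIN_APPROX_NONE)[0]:
        if cv2.contourArea(c)<amin: continue
        w=cast(p,c[:,0],z)[:,:2]
        r=cv2.minAreaRect((w*1000).astype(np.float32))
        out.append((cv2.boundingRect(c),np.round(cv2.boxPoints(r),1).tolist(),np.round(r[1],1)))
    return out
E
python3 - <<'E'
from h import *
im=cv2.imread('pics/top0.png');p=manip.camera_params('top')
h=cv2.cvtColor(im,cv2.COLOR_BGR2HSV)
print(h[195:242:2,420].tolist()); print(h[303,170:192].tolist())
for v in (60,150,180):
    for r in rects(p,im,v,.04,400): print(v,r)
a=cv2.resize(im[120:260,370:480],None,fx=4,fy=4,interpolation=2);b=cv2.resize(im[270:350,140:220],None,fx=4,fy=4,interpolation=2)
o=np.zeros((560,780,3),np.uint8);o[:560,:440]=a;o[:320,450:770]=b
cv2.imwrite('pics/crop.png',o)
E
```

```text
[[99, 57, 151], [99, 57, 151], [99, 58, 150], [15, 161, 216], [14, 164, 224], [15, 163, 229], [15, 162, 232], [14, 165, 223], [14, 166, 221], [14, 158, 140], [14, 122, 73], [13, 119, 73], [15, 164, 226], [14, 166, 221], [15, 164, 229], [15, 162, 228], [15, 162, 234], [15, 163, 232], [14, 165, 189], [14, 166, 83], [14, 159, 82], [98, 57, 85], [99, 56, 151], [99, 56, 151]]
[[14, 119, 77], [14, 118, 78], [13, 116, 77], [13, 119, 79], [13, 118, 80], [14, 118, 84], [13, 125, 88], [13, 144, 101], [14, 162, 134], [14, 167, 131], [13, 159, 72], [14, 164, 73], [14, 161, 76], [14, 168, 76], [14, 165, 71], [13, 107, 69], [96, 36, 105], [99, 56, 150], [99, 56, 151], [99, 57, 151], [99, 56, 151], [100, 57, 151]]
60 ((21, 285, 166, 57), [[424.20001220703125, 384.1000061035156], [460.5, 136.6999969482422], [511.20001220703125, 144.1999969482422], [474.79998779296875, 391.6000061035156]], array([ 51.2, 250. ]))
60 ((383, 196, 75, 45), [[574.7999877929688, -276.20001220703125], [630.7999877929688, -285.70001220703125], [649.4000244140625, -175.3000030517578], [593.4000244140625, -165.89999389648438]]
[... 1721 characters left out ...]
0703125, 154.3000030517578], [474.5, 389.1000061035156]], array([ 48.5, 237.4]))
180 ((386, 197, 72, 40), [[582.4000244140625, -277.3999938964844], [630.2000122070312, -285.6000061035156], [648.5999755859375, -178.6999969482422], [600.7999877929688, -170.5]], array([108.5,  48.5]))
180 ((375, 125, 43, 47), [[686.7999877929688, -195.3000030517578], [704.4000244140625, -224.10000610351562], [769.2999877929688, -184.39999389648438], [751.5999755859375, -155.60000610351562]], array([76. , 33.7]))
180 ((606, 120, 34, 136), [[551.7999877929688, -563.4000244140625], [772.7999877929688, -586.2999877929688], [778.2999877929688, -533.4000244140625], [557.2999877929688, -510.5]], array([ 53.2, 222.2]))
```

View pics/crop.png

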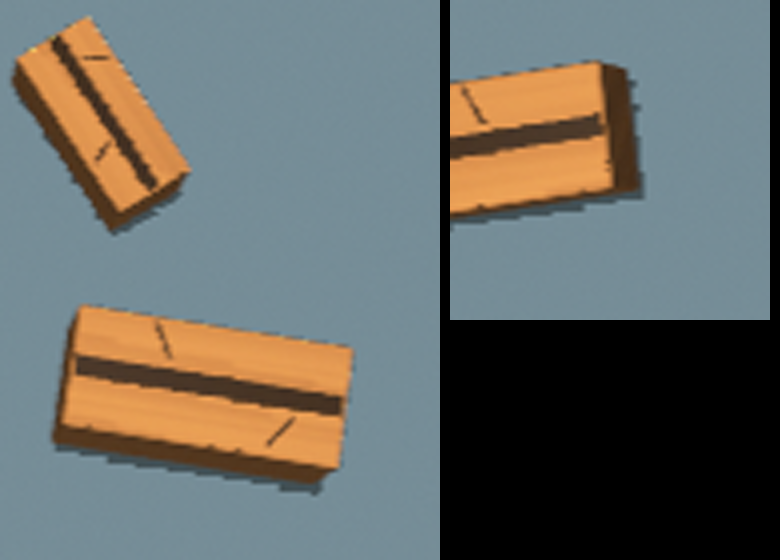

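The crop shows the larger brown block (grooved, about 109×49 mm by measurement) at top-image (421,217). Its neighbour is only 76×34 mm, so the choice holds. The board's free end is at (485,149) mm. I'll turn first, then travel over the piece.

Call:
drive_tool --commands "85 0 0 0 9.7;85 0 0 0 9.7;85 0 0 0 9.7;85 0 0 0 9.7;85 0 0 0 9.7;85 0 0 0 9.7;85 0 0 0 9.7;85 0 0 0 9.7"

```text
time: 1.1
tool_pos: [0.235, 0.5787, 0.2305]
tool_rot: [0.0, 0.766, 0.643, -0.001]
contact_force: [-0.1, -0.4, -0.1]
gripper_width: 0.996
```

Call:
drive_tool --commands "85 -1 0.7 0 0;85 -1 0.7 0 0;85 -1 0.7 0 0;85 -1 0.7 0 0;85 -1 0.7 0 0;85 -1 0.7 0 0;85 -1 0.7 0 0;85 -1 0.7 0 0"

```text
time: 2.1
tool_pos: [0.3604, 0.3129, 0.2308]
tool_rot: [-0.0, 0.764, 0.645, -0.0]
contact_force: [0.9, 0.2, -0.5]
gripper_width: 0.999
```

Call:
drive_tool --commands "85 -1 0.7 0 0;85 -1 0.7 0 0;85 -1 0.7 0 0;85 -1 0.7 0 0;85 -1 0.7 0 0;85 -1 0.7 0 0;85 -1 0.7 0 0;85 -1 0.7 0 0"

```text
time: 3.1
tool_pos: [0.4856, 0.0481, 0.2308]
tool_rot: [-0.0, 0.764, 0.645, -0.0]
contact_force: [-0.0, -0.4, 0.1]
gripper_width: 0.993
```

Call:
drive_tool --commands "85 -1 0.7 0 0;85 -1 0.7 0 0;85 -1 0.7 0 0;85 -1 0.7 0 0;85 -1 0.7 0 0;85 -1 0.7 0 0;85 -1 0.7 0 0;85 0 0 0 0"

```text
time: 4.1
tool_pos: [0.595, -0.1843, 0.2303]
tool_rot: [-0.001, 0.765, 0.644, -0.0]
contact_force: [-0.1, -0.2, 0.4]
gripper_width: 0.992
```

```bash
cat >> h.py <<'E'
def delta(x,y,z,ang):   # target TCP (m), target tool-x heading deg -> shifts in rows' units (before turn), turn about tool z
    s=manip.state(); r=rot(s['tool_rot']); X=r.apply([1,0,0])
    a=np.degrees(np.arctan2(X[1],X[0]))
    return np.round(r.inv().apply(np.array([x,y,z])-s['tool_pos'])/.03,3), 'turn',round(-(ang-a),2),'heading',round(a,2),'pos',s['tool_pos'],s['time']
E
python3 - <<'E'
from h import *
p=manip.camera_params('wrist');w=manip.grab_frame('wrist')[:,:,::-1].copy()
cv2.imwrite('pics/w1.png',w)
for r in rects(p,w,150,.04,1500): print(r,np.mean(r[1],0))
print(delta(.6157,-.2276,.1,80.2))
E
```

```text
((322, 183, 63, 128), [[582.2000122070312, -278.70001220703125], [630.9000244140625, -287.0], [649.2000122070312, -179.39999389648438], [600.5, -171.10000610351562]], array([109.2,  49.4])) [ 615.70001221 -229.05000305]
((436, 132, 103, 93), [[687.0, -195.39999389648438], [704.7000122070312, -224.39999389648438], [768.7999877929688, -185.3000030517578], [751.0999755859375, -156.3000030517578]], array([75. , 33.9])) [ 727.8999939  -190.34999847]
(array([-1.347,  0.95 ,  4.343]), 'turn', np.float64(0.01), 'heading', np.float64(80.21), 'pos', array([ 0.59468862, -0.1830508 ,  0.23037659]), 4.15)
```

View pics/w1.png

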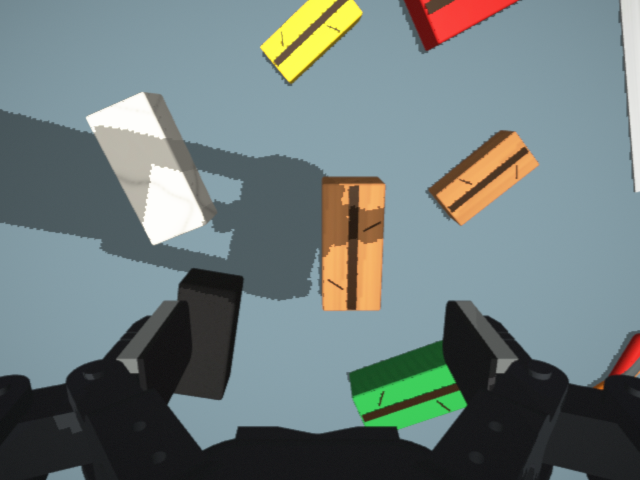

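The wrist view agrees with the top view: piece at wrist (353,243), world (615.7,-229) mm, heading 80.3°, with the finger sides clear. I'll descend and grip.

Call:
drive_tool --commands "85 -0.5 0.32 1 0;85 -0.5 0.32 1 0;85 -0.38 0.31 1 0;85 0 0 1 0;85 0 0 1 0;85 0 0 1 0;85 0 0 0.5 0;85 0 0 0 0"

```text
time: 5.15
tool_pos: [0.6151, -0.227, 0.0351]
tool_rot: [-0.001, 0.764, 0.645, -0.0]
contact_force: [-0.1, -0.5, -0.1]
gripper_width: 0.996
```

```bash
python3 -c "
from h import *
print(delta(.6157,-.2285,.004,80.3))"
```

```text
(array([-0.047,  0.03 ,  1.038]), 'turn', np.float64(0.03), 'heading', np.float64(80.33), 'pos', array([ 0.61513318, -0.22699515,  0.03513182]), 5.15)
```

Call:
drive_tool --commands "85 -0.05 0.03 0.5 0;85 0 0 0.5 0;40 0 0 0 0;40 0 0 0 0;40 0 0 0 0;40 0 0 0 0;40 0 0 0 0;40 0 0 0 0"

```text
time: 6.15
tool_pos: [0.6169, -0.2299, 0.0066]
tool_rot: [0.0, 0.764, 0.645, 0.0]
contact_force: [-0.5, -1.1, 1.2]
gripper_width: 0.573
```

Call:
drive_tool --commands "40 0 0 -0.5 0;40 0 0 -1 0;40 0 0 -1 0;40 0 0 -0.5 0;40 0 0 0 0;40 0 0 0 0;40 0 0 0 0;40 0 0 0 0"

```text
time: 7.15
tool_pos: [0.6161, -0.2294, 0.0951]
tool_rot: [-0.001, 0.764, 0.645, -0.0]
contact_force: [1.1, -0.3, -0.3]
gripper_width: 0.577
```

Run:
```python
from h import *
p=manip.camera_params('wrist');w=manip.grab_frame('wrist')[:,:,::-1].copy()
cv2.imwrite('pics/w2.png',w)
p2=manip.camera_params('top');t=manip.grab_frame('top')[:,:,::-1].copy();cv2.imwrite('pics/top2.png',t)
print(manip.state()['gripper_width']*85.4, delta(.4934,.0950,.12,98.4))
```

```text
49.17253348925615 (array([ 9.975, -5.868, -0.804]), 'turn', np.float64(-18.11), 'heading', np.float64(80.29), 'pos', array([ 0.61644113, -0.22963067,  0.09562534]), 7.25)
```

View pics/w2.png

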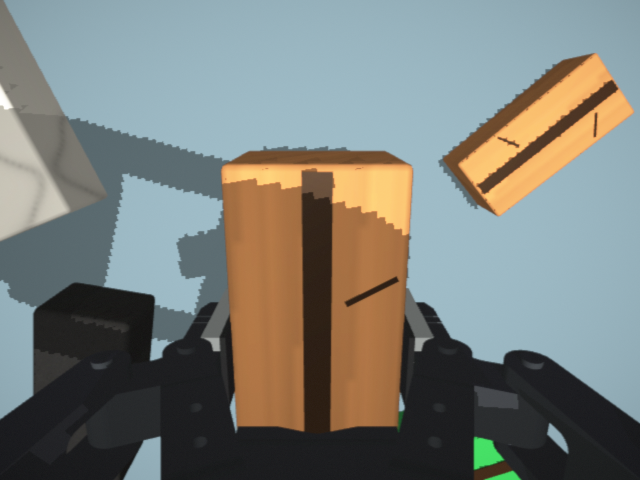

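The piece is held level and centred between the fingers: its front edge is at wrist row ~165, columns 222–411. I'll turn and carry it to about 40 mm short of the board end.

Call:
drive_tool --commands "40 0 0 0 -6;40 0 0 0 -6;40 0 0 0 -6.1;40 0.7 -0.2 0 0;40 1 -0.25 0 0;40 1 -0.25 0 0;40 1 -0.25 0 0;40 1 -0.25 0 0"

```text
time: 8.25
tool_pos: [0.5601, -0.0947, 0.0963]
tool_rot: [0.0, 0.654, 0.757, 0.0]
contact_force: [-0.3, -0.5, -0.3]
gripper_width: 0.579
```

Call:
drive_tool --commands "40 1 -0.25 0 0;40 1 -0.25 0 0;40 1 -0.25 0 0;40 1 -0.25 0 0;40 1 -0.25 0 0;40 0.3 -0.1 0 0;40 0 0 0 0;40 0 0 0 0"

```text
time: 9.25
tool_pos: [0.4977, 0.0552, 0.0965]
tool_rot: [0.0, 0.654, 0.757, 0.0]
contact_force: [-0.6, 0.8, -0.8]
gripper_width: 0.575
```

Run:
```python
from h import *
print(delta(.4992,.0555,.095,98.4), manip.state()['gripper_width'])
p=manip.camera_params('wrist');w=manip.grab_frame('wrist')[:,:,::-1].copy()
cv2.imwrite('pics/w3.png',w)
for v in (100,150):
    for r in rects(p,w,v,.04,1500): print(v,r)
```

```text
(array([0.004, 0.051, 0.05 ]), 'turn', np.float64(-0.04), 'heading', np.float64(98.36), 'pos', array([0.49770209, 0.05516642, 0.09648689]), 9.25) 0.5748064693316194
100 ((221, 151, 192, 280), [[445.1000061035156, 98.9000015258789], [467.29998779296875, -53.20000076293945], [556.0, -40.20000076293945], [533.9000244140625, 111.80000305175781]], array([ 89.7, 153.6]))
100 ((264, 0, 118, 54), [[458.20001220703125, 163.89999389648438], [461.20001220703125, 143.5], [510.0, 150.60000610351562], [507.0, 171.10000610351562]], array([49.3, 20.7]))
150 ((223, 164, 190, 267), [[446.70001220703125, 93.0999984741211], [468.0, -53.099998474121094], [555.9000244140625, -40.20000076293945], [534.5999755859375, 105.9000015258789]], array([ 88.9, 147.7]))
150 ((264, 0, 118, 48), [[458.20001220703125, 163.89999389648438], [460.8999938964844, 145.8000030517578], [509.6000061035156, 153.0], [507.0, 171.10000610351562]], array([49.3, 18.3]))
```

View pics/w3.png

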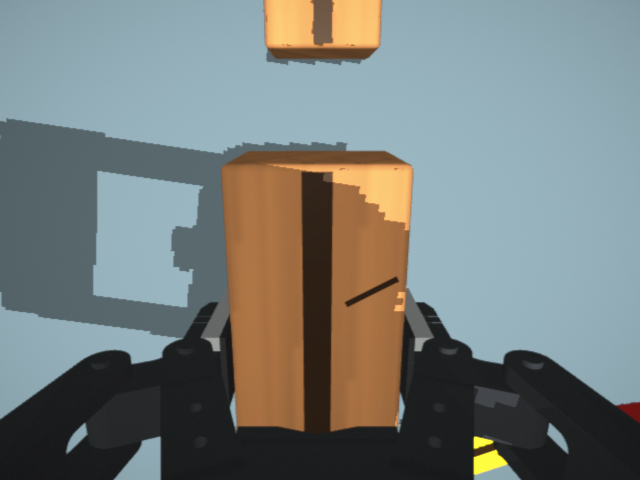

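Run:
```python
from h import *
w=cv2.imread('pics/w3.png');p=manip.camera_params('wrist');s=manip.state()
zt=.04+s['tool_pos'][2]-.0066
m=brown(w,150)
def edge(m,cols,r0,r1,last):
    o=[]
    for c in cols:
        r=np.flatnonzero(m[r0:r1,c])
        if len(r): o.append((c,r0+(r[-1]+.5 if last else r[0]-.5)))
    return np.array(o)
ep=edge(m,range(232,404),120,300,False); eb=edge(m,range(270,376),0,100,True)
# side edges, rows near the front/board
sp=[(np.flatnonzero(m[r])[[0,-1]]) for r in range(168,200)]; sb=[(np.flatnonzero(m[r])[[0,-1]]) for r in range(3,40)]
L=lambda rows,a,i,d:np.array([(x[i]+d,r) for r,x in zip(rows,a)])
def fit(uv,z):
    q=cast(p,uv,z)[:,:2].astype(np.float32); vx,vy,x,y=cv2.fitLine(q,cv2.DIST_HUBER,0,.01,.01).ravel()
    a=np.degrees(np.arctan2(vy,vx))%180
    return np.round([x*1e3,y*1e3,a],2)
print('ends: piece',fit(ep,zt),'board',fit(eb,.04))
for n,a,rows,z in (('piece',sp,range(168,200),zt),('board',sb,range(3,40),.04)):
    print(n,fit(L(rows,a,0,-.5),z),fit(L(rows,a,1,.5),z))
print(s['tool_pos'])
```

```text
ends: piece [493.51 110.71   8.35] board [485.25 149.16   8.35]
piece [465.36 102.42  98.72] [513.67 108.45  98.77]
board [459.73 153.74  96.43] [508.1  163.06  98.44]
[0.49770545 0.05510973 0.09644036]
```

Both ends have the same angle (8.35°). The gap is about 39 mm and the lateral error about +2 mm. I'll lower, advance most of the way and measure again at the same height.

Call:
drive_tool --commands "40 0 0.06 0.7 0;40 0 0 0.8 0;40 0 0 0.8 0;40 0 0 0.6 0;40 0.4 0 0 0;40 0.4 0 0 0;40 0 0 0 0;40 0 0 0 0"

```text
time: 10.3
tool_pos: [0.4957, 0.0801, 0.0097]
tool_rot: [0.0, 0.653, 0.757, 0.0]
contact_force: [-0.6, -1.4, -1.6]
gripper_width: 0.573
```

```bash
cat > m.py <<'E'
from h import *
import sys
w=manip.grab_frame('wrist')[:,:,::-1].copy();p=manip.camera_params('wrist');s=manip.state()
t=manip.grab_frame('top')[:,:,::-1].copy();pt=manip.camera_params('top')
n=sys.argv[1];
o=np.zeros((480,790,3),np.uint8);o[:,:400]=w[:,120:520];o[:320,400:790]=cv2.resize(t[250:370,150:296],(390,320),interpolation=2)
cv2.imwrite(f'pics/{n}.png',o);cv2.imwrite(f'pics/{n}_w.png',w);cv2.imwrite(f'pics/{n}_t.png',t)
for nm,q,i in (('w',p,w),('t',pt,t)):
    for r in rects(q,i,150,.04,1000): print(nm,r[0],np.round(r[1],1).tolist(),r[2])
print(s['tool_pos'],s['tool_rot'],s['contact_force'],s['gripper_width'],s['time'])
E
python3 m.py a
```

```text
w (222, 164, 191, 267) [[462.0, 130.7], [474.1, 48.3], [523.9, 55.6], [511.7, 138.1]] [50.3 83.4]
w (218, 0, 206, 106) [[457.6, 169.1], [461.1, 145.5], [509.6, 152.7], [506.1, 176.3]] [49.  23.9]
t (22, 297, 78, 44) [[426.1, 383.4], [443.3, 265.4], [492.0, 272.5], [474.8, 390.5]] [ 49.2 119.2]
[0.49569698 0.0799604  0.00966574] [2.85806332e-04 6.53313009e-01 7.57087842e-01 1.71008207e-04] [-0.43735779 -0.34040966 -0.76298828] 0.5727210009067355 10.35
```

View pics/a.png

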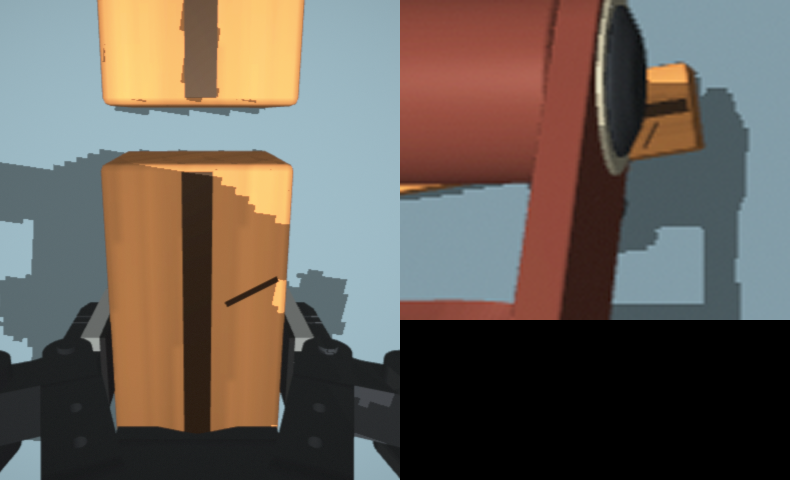

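At the same height the wrist view shows the two ends parallel, with a gap of about 15 mm (piece edge row 164, board edge row 105) and +0.6 mm lateral error. I'll lower almost to the bench and creep in.

Call:
drive_tool --commands "40 0 0.02 0.07 0;40 0.1 0 0 0;40 0.1 0 0 0;40 0.1 0 0 0;40 0.1 0 0 0;40 0 0 0 0;40 0 0 0 0;40 0 0 0 0"

```text
time: 11.4
tool_pos: [0.4944, 0.0918, 0.0072]
tool_rot: [0.0, 0.654, 0.757, 0.0]
contact_force: [-0.2, -0.7, -0.6]
gripper_width: 0.574
```

Call:
drive_tool --commands "40 0.025 0 0 0;40 0.025 0 0 0;40 0.025 0 0 0;40 0.025 0 0 0;40 0 0 0 0;40 0 0 0 0;40 0 0 0 0;40 0 0 0 0"

```text
time: 12.4
tool_pos: [0.494, 0.0941, 0.0072]
tool_rot: [0.0, 0.653, 0.757, -0.0]
contact_force: [0.2, -5.8, -0.8]
gripper_width: 0.577
```

Contact is felt (-5.8 N along y). I'll press a little more and look before letting go.

Call:
drive_tool --commands "40 0.03 0 0 0;40 0.02 0 0 0;40 0 0 0 0;40 0 0 0 0;40 0 0 0 0;40 0 0 0 0;40 0 0 0 0;40 0 0 0 0"

```text
time: 13.4
tool_pos: [0.494, 0.0941, 0.0074]
tool_rot: [0.002, 0.653, 0.757, -0.002]
contact_force: [0.1, -11.3, 0.5]
gripper_width: 0.58
```

```bash
python3 m.py b
python3 - <<'E'
import cv2
w=cv2.imread('pics/b_w.png');cv2.imwrite('pics/b2.png',cv2.resize(w[0:260,190:450],None,fx=2.3,fy=2.3,interpolation=2))
E
```

```text
w (213, 0, 212, 431) [[455.4, 182.9], [472.6, 64.5], [521.3, 71.6], [504.2, 190.0]] [ 49.2 119.6]
t (22, 300, 63, 41) [[426.2, 383.4], [439.9, 288.4], [488.6, 295.4], [474.8, 390.4]] [49.1 96. ]
[0.49399593 0.09412183 0.00736054] [ 0.00152453  0.65333334  0.75706724 -0.00155561] [ -0.40446256 -11.53258815   0.15934286] 0.5760159915333619 13.45
```

View pics/b2.png

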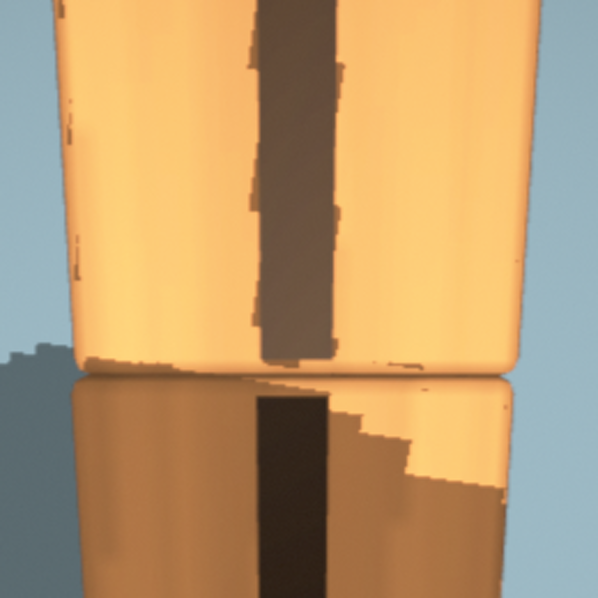

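The joint is closed and straight, but the piece sits about 0.6 mm to the left: piece line at crop columns 257–328, board line at 262–334. I'll back off, shift +0.6 mm, seat it on the bench and press again.

Call:
drive_tool --commands "40 -0.12 0 0 0;40 0 0.022 0 0;40 0 0 0.02 0;40 0 0 0 0;40 0.04 0 0 0;40 0.04 0 0 0;40 0.03 0 0 0;40 0 0 0 0"

```text
time: 14.5
tool_pos: [0.4947, 0.0942, 0.0068]
tool_rot: [0.002, 0.653, 0.757, -0.001]
contact_force: [0.6, -9.8, 0.7]
gripper_width: 0.575
```

```bash
python3 m.py c
python3 - <<'E'
import cv2
w=cv2.imread('pics/c_w.png');cv2.imwrite('pics/c2.png',cv2.resize(w[80:240,190:450],None,fx=3,fy=3,interpolation=2))
E
```

```text
w (210, 0, 213, 431) [[455.4, 182.6], [473.3, 65.0], [522.0, 72.4], [504.1, 190.0]] [ 49.2 119. ]
t (22, 300, 63, 41) [[426.2, 383.4], [439.9, 288.4], [488.6, 295.4], [474.8, 390.4]] [49.1 96. ]
[0.49466043 0.09423037 0.00674999] [ 0.00144759  0.65326934  0.75712285 -0.00143774] [ 0.73236496 -9.22858659 -0.38690123] 0.5753444848658718 14.55
```

View pics/c2.png

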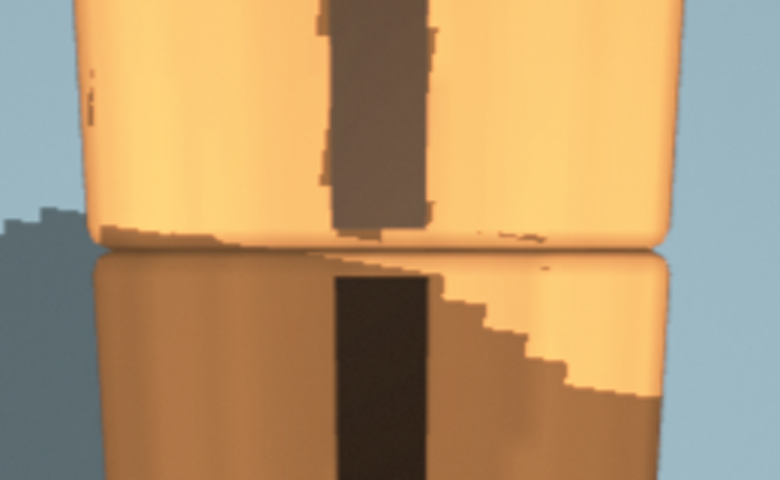

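It is aligned now: line centres at crop columns 379 and 382, joint closed. I'll release and withdraw.

Call:
drive_tool --commands "40 -0.02 0 0 0;60 0 0 0 0;75 0 0 0 0;85 0 0 0 0;85 0 0 0 0;85 0 0 0 0;85 0 0 -0.3 0;85 0 0 -0.5 0"

```text
time: 15.6
tool_pos: [0.4941, 0.0955, 0.0311]
tool_rot: [-0.0, 0.653, 0.757, -0.0]
contact_force: [0.6, -0.0, 1.0]
gripper_width: 0.993
```

Call:
drive_tool --commands "85 0 0 -1 0;85 0 0 -1 0;85 0 0 -1 0;85 0 0 -1 0;85 -1 0 -0.5 0;85 -1 0 0 0;85 -1 0 0 0;85 -1 0 0 0"

```text
time: 16.6
tool_pos: [0.5124, -0.0242, 0.1673]
tool_rot: [0.001, 0.653, 0.757, 0.001]
contact_force: [-0.5, 1.1, -1.4]
gripper_width: 0.998
```

Call:
drive_tool --commands "85 -1 0 0 0;85 -1 0 0 0;85 -1 0 0 0;85 -1 0 0 0;85 0 0 0 0;85 0 0 0 0;85 0 0 0 0;85 0 0 0 0"

```text
time: 17.6
tool_pos: [0.5295, -0.1412, 0.1657]
tool_rot: [0.0, 0.653, 0.757, 0.0]
contact_force: [0.8, -0.1, 0.1]
gripper_width: 0.99
```

```bash
python3 m.py d
python3 - <<'E'
import cv2
w=cv2.imread('pics/d_w.png');t=cv2.imread('pics/d_t.png')
cv2.imwrite('pics/d2.png',cv2.vconcat([cv2.resize(w,(400,300)),cv2.resize(t,(400,300))]))
E
```

```text
w (526, 286, 114, 75) [[682.6, -192.6], [700.1, -221.7], [766.0, -182.2], [748.5, -153.0]] [76.8 34. ]
t (22, 275, 230, 66) [[425.8, 383.4], [477.0, 37.2], [525.9, 44.5], [474.7, 390.6]] [ 49.4 349.9]
[ 0.52947862 -0.14127152  0.16568481] [-6.07311448e-06  6.53101048e-01  7.57270770e-01  3.12773367e-05] [-0.0705959  -0.26508644  0.20371877] 0.9981043419748951 17.65
```

View pics/d2.png

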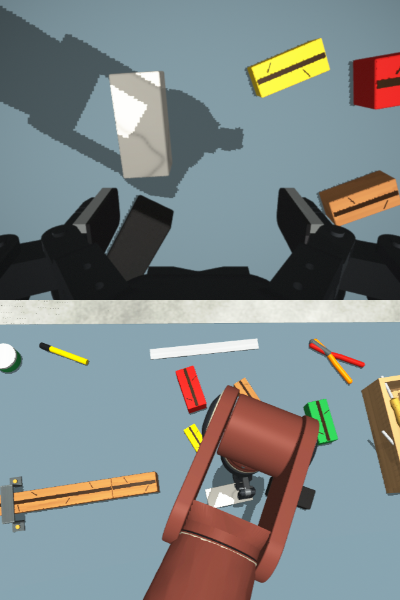

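Released: top view shows a single straight run, 49.4 × 349.9 mm (board alone measured 239.5 mm, plus 110). I'll take one last zoom on the seam.

Run:
```python
import cv2
t=cv2.imread('pics/d_t.png')
cv2.imwrite('pics/e.png',cv2.resize(t[265:335,130:270],None,fx=5,fy=5,interpolation=2))
```

```text
(no output)
```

View pics/e.png

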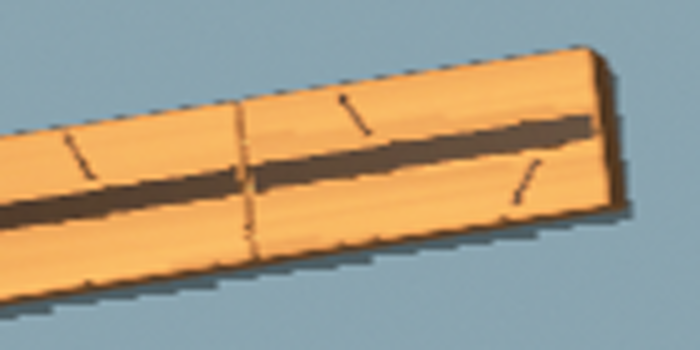

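The zoom shows a hairline seam at crop (247,180), with edges and dark line running straight through. I'm handing it in.

```bash
python3 -c "
from plant import manip
manip.job_done();print(manip.state()['time'])"
```

```text
the job is handed in; nothing more can be done
the job is handed in; nothing more can be done
```

The larger brown grooved block now lies on the bench against the free end of the board, in line with it, and the gripper has let go. I handed the job in shortly after 17.7 s of the 32 s allowed.

- **Placing:** I gripped the block across its width, turned it to the board's heading and pressed it gently against the free end. The wrist force read about 11 N while pressing. On the way I corrected a 0.6 mm sideways error.
- **Final check from the top camera:** board and piece form one run of 49.4 × 349.9 mm, against 239.5 mm for the board alone plus 110 mm for the piece. The seam is a hairline, and the edges and dark line run straight through it. No force was felt at the gripper after release.
- **Not measured:** I did not measure the rubber and marble blocks again at the end. Both showed in the last pictures, partly hidden by the arm in the top view, and I felt no contact with them.

No check failed. The height after release was not measured directly; the block was lowered to its grasp height on the bench before I opened the fingers.

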